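# Hang the electronic pipette on its charging hanger between its neighbours

### The job

Take the electronic pipette off the single bench holder and hang it on the charging hanger, the free place in the pipette stand, lowering its hook between the neighbouring pipettes without dislodging them. Its hook slides stiffly past a spring contact, so press it down gently by feel until it is fully home on the lip, then let go and leave it hanging.

Things in the scene. Friction and masses are not known exactly. Their poses are not given: they have to be found in the camera images.
- pipette: light grey electronic pipette, 232 mm long, 0.13 to 0.2 kg, hanging upright by its hook. Origin: middle of the underside of the hook's roof, which sits on the lip when home. x from handle to hook (towards the stand), z up. Head: flat box x -36 to -4, y -15 to 15, z -8 to 62 mm; handle below x -33 to -5, y -13 to 13 mm; nose z -170 mm
- pipette_grip (a point): middle of the pipette's head, at x -20, z +38 mm of the pipette: grip here from above by the front and back faces (32 mm apart along x). Head top is 24 mm above this point; the hook's top is 24 mm below it, behind the head
- tongue_tip (a point): rounded lower tip of the hook's tongue, at x +6.5, z -26 mm of the pipette. Tongue: 18 mm wide, 5 mm thick (x 4 to 9 mm), hangs from the roof (x -5 to 10, z 0 to 14 mm); throat between tongue and head 8 mm
- holder: single bench holder, fixed: white base 105 x 85 x 10 mm, a rod and one plain steel lip. Origin: on the bench under the lip. x from the hanging pipette to the rod behind the lip, z up
- holder_seat (a point): middle of the top edge of the holder's lip (6 mm thick, 22 mm wide), 190 mm above the bench, where the pipette hangs at the start with about 2 mm of play. Lift it at least 30 mm to free the tongue, then draw it away forwards (-x of the holder)
- stand: pipette stand, fixed, left or right of the holder: white base 125 x 210 x 12 mm, two rods, a level rail with four hangers 33 mm apart. Origin: on the bench under the row of lips. x from the pipettes to the rail behind, y along the rail. One of the two middle places is the charging hanger and is free; three carry mechanical pipettes. Nothing on it is higher than the pipettes
- charger: charging hanger, fixed on the rail: off-white housing 26 mm wide behind a steel lip 5 mm thick, 22 mm wide, rounded on top. x from pipette to housing, y along the rail, z up. Origin: nominal middle of the lip's top edge, 205 mm above the bench. The lip is clamped by hand up to 8 mm above or below that; its true height is not reported and must be felt
- slot (a point): nominal mouth of the 9 mm slot between lip and housing, at x +7 mm of the charger, where the tongue goes; the handle stays in front of the lip. A sprung blade in it presses the tongue against the lip: over the last 19 mm it drags with 2 to 7 N, so the pipette's weight does not seat it and it stays where left. Home is a hard stop: 10 N is a sound last push, over 15 N does harm
- contact (a joint): charging pin at the foot of the slot, pushed down by the tongue's tip: 0 m free, starts to move 4 mm above home, 0.004 m when the pipette is fully home (0.0025 or more is a good contact); very light spring, under 1 N
- neighbour_a: mechanical pipette, a bystander hanging loosely by its hook on a plain hanger of the stand: body 25 mm wide along the rail, 26 mm front to back, round button on top. Frame as for pipette; top 47 mm above its origin, nose 162 mm below. Beside the charging place it leaves 5 mm free. Shifted over 6 mm or tipped over 9 degrees it counts as dislodged
- neighbour_b: mechanical pipette, a bystander hanging loosely by its hook on a plain hanger of the stand: body 25 mm wide along the rail, 26 mm front to back, round button on top. Frame as for pipette; top 47 mm above its origin, nose 162 mm below. Beside the charging place it leaves 5 mm free. Shifted over 6 mm or tipped over 9 degrees it counts as dislodged
- neighbour_c: mechanical pipette, a bystander hanging loosely by its hook on a plain hanger of the stand: body 25 mm wide along the rail, 26 mm front to back, round button on top. Frame as for pipette; top 47 mm above its origin, nose 162 mm below. Beside the charging place it leaves 5 mm free. Shifted over 6 mm or tipped over 9 degrees it counts as dislodged
- reagent: glass bottle with blue cap, 64 mm diameter, 150 mm high, a bystander behind the work; origin at its underside. Leave it alone
Things that resemble listed ones, but are neither listed nor needed, are in the scene too. Leave any green look-alike of the pipette alone. Leave any blue look-alike of the holder alone.

How it is judged:
By the outcome, as a careful person would: the job done as asked, in the order asked, and still so for the second after the job is handed in, with the robot touching nothing.
It also fails if it takes over 51 s, if anything falls off the work surface, if the arm or the gripper's body presses on something with over 40 N, if the wrist force passes 120 N, or if a joint passes its speed limit or range.

### The arm

A 7-joint arm with a two-finger parallel gripper is mounted at the origin on the work surface. World frame = base frame: x ahead of the robot, y to its left, z up, the work surface at z = 0. Lengths are in m, angles in rad, forces in N, time in s.
With the tool pointing down it reaches from about 0.4 to 0.85 m from the base axis. Payload 4.5 kg.
Tool frame: the origin (TCP) lies at the centre of the arm's flange, where the gripper is bolted on; the fingertips stand r.tcp_to_tips ahead of it and the grasp point (between the pads) lies 147 mm ahead of it (r.tcp_to_tips is the distance from the TCP to the fingertips, in m); x points along the fingers, y is the direction in which the jaws open and shut, and the axes are right-handed (so a half turn about x gives the same grasp; the last joint's range is limited). The gripper opens to 88 mm and grips with 3 to 60 N. Pads are 18 mm wide; open, the fingers measure 123 mm over their backs; the gripper's body (75 mm by 187 mm) begins 45 mm behind the grasp point.
Start: joints at [-1.225, 0.689, -0.195, 1.565, 0.157, 0.902, -0.215], TCP at [0.192, 0.595, 0.405] pointing down, gripper open.
Joint ranges: [-3.01, 3.01], [-0.46, 2.08], [-1.47, 1.51], [0.13, 2.56], [-1, 4.14], [0.04, 2.09], [-2.66, 2.66]. Speed limits (rad/s): [2.57, 2.57, 3.14, 3.14, 3.14, 3.14, 3.14].

### API

Orientations are given as a unit quaternion [x, y, z, w].
In Python, from plant import r, eyes gives the robot as it stands.
- The arm moves only by the tool carry_out, never from a script. Its argument "targets" is text: rows parted by semicolons, each of 5 numbers parted by spaces: the opening, from 0 (shut) to 1 (fully open), then the shift along the tool's x, y, z in mm, then the turn about the tool's x in rad. A call has 1 to 20 rows; each row shifts and turns the commanded pose from where the row before left it, along the tool's axes as they then stand; what a row does not reach is not made up. A row lasts 1/12 s, in which the tool goes at most 41.7 mm and 7.16 degrees, less where a joint would pass 70% of its speed; a pose out of reach is approached as far as the arm can. A call is refused whole if a number of a shift passes 41.7 or a number of a turn 0.125, either way. A call with a gripper value outside its range is refused whole. The fingers move at their own pace and stop on an object; "force" is the grip in N (left out, the last holds). Time passes only in rows, so rows that do not move let the fingers close. It gives the time, the measured TCP pose, the force and the opening at its end, in the units of the state.
- r.get_state(): the state, without advancing time (a new reading comes with each control period).
- eyes.snapshot(name): name is "scene" or "top"; returns (picture, depth): 384x512x3 uint8, blue, green, red; 384x512 float32, m along the optical axis (not along the pixel's ray), 0 where there is no reading.
- eyes.camera_params(name): a dict with "intrinsics" (3x3 intrinsics, pixels), "dist_coeffs" ([k1, k2, p1, p2, k3] as OpenCV has them; the pictures are not rectified), "rvec" (rotation vector, rad) and "tvec" (3), from world to camera coordinates, as OpenCV has them. Camera axes: x right, y down, z forward; pixel columns grow to the right and rows downward; lengths in m; the calibration is good to about 2 mm. A picture is of the moment at which its call begins. camera_params takes no time and is no camera call.
- r.finish_job(): hands the job in, once; it reports no verdict.
The state is a dict: "clock": time; "q": joint angles; "qd": joint speeds; "joint_torque": joint torques, N m; "tool_pos": TCP position; "eef_rot": TCP orientation; "contact_force": force on the tool from outside, world axes, zero at the start; "moment": the same for the moment, N m; "opening": opening from 0.0 (shut) to 1.0 (fully open).
Only numpy, scipy, OpenCV 4.12 (cv2) and the standard library are available. Lean on these libraries where they do the work, as an engineer would, in place of code of your own. Each camera call takes 0.05 s, during which the arm holds its last target.

## Working session

There is one attempt and no reset: what is moved stays moved. The work goes in short steps, Python scripts to look and compute and a tool call to move; the robot and the scene stay as the last step left them, time stands still between calls to the robot, and variables do not carry over. Pictures are saved under pics/ and viewed, and the job is handed in when it is done.

Besides the shell and the picture viewer there is one more tool, called after "Request:" in YAML: its name, and indented under it one key for each argument. carry_out: Moves the arm, as the interface text tells. Its arguments: {"type":"object","properties":{"targets":{"type":"string"},"force":{"type":"number"}},"required":["targets"]}

```bash
ls; mkdir -p pics; python3 - <<'E'
from plant import r, eyes
import cv2, numpy as np
np.set_printoptions(precision=4,suppress=True)
print(r.get_state(), r.tcp_to_tips)
for n in ("scene","top"):
    p,d=eyes.snapshot(n); cv2.imwrite(f"pics/{n}0.png",p); np.save(f"{n}0_d.npy",d)
    print(n,eyes.camera_params(n))
E
```

```text
pics
{'clock': 0.0, 'q': array([-1.2252,  0.69  , -0.1945,  1.5663,  0.1573,  0.9025, -0.2151]), 'qd': array([ 0.0018, -0.0002,  0.0002,  0.0008,  0.0014, -0.0009,  0.0013]), 'joint_torque': array([  0.0005, -52.7577,  -1.2673, -15.3438,  -0.0528,   0.0065,
         0.0002]), 'tool_pos': array([0.1916, 0.5945, 0.4039]), 'eef_rot': array([ 0.1091,  0.6986, -0.1104,  0.6985]), 'contact_force': array([-0.3626,  0.4433,  0.262 ]), 'moment': array([ 0.0299, -0.016 , -0.0186]), 'opening': 0.9996233264246704} 0.166
scene {'intrinsics': array([[373.6967,   0.    , 258.2478],
       [  0.    , 373.6967, 192.9411],
       [  0.    ,   0.    ,   1.    ]]), 'dist_coeffs': array([-0.0095,  0.    ,  0.    ,  0.    ,  0.    ]), 'rvec': array([ 2.2739,  1.09  , -0.3576]), 'tvec': array([-0.3319, -0.2662,  1.08  ])}
top {'intrinsics': array([[383.9361,   0.    , 253.0549],
       [  0.    , 383.9361, 184.7366],
       [  0.    ,   0.    ,   1.    ]]), 'dist_coeffs': array([-0.0974,  0.    ,  0.    ,  0.    ,  0.    ]), 'rvec': array([ 2.2028, -2.1759,  0.0728]), 'tvec': array([-0.0247,  0.5534,  0.9623])}
```

View pics/scene0.png

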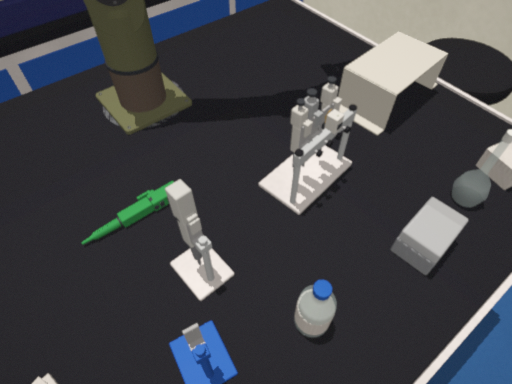

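View pics/top0.png

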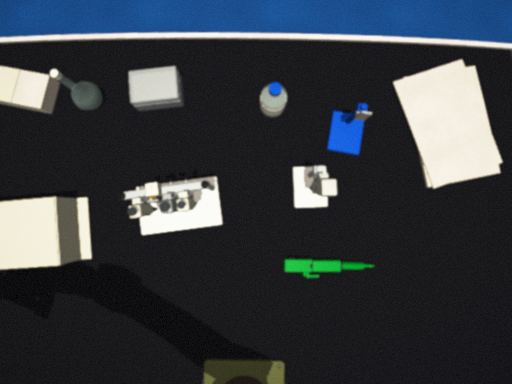

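The first pictures show these candidates for the pipette:
- scene (183,205) / top (329,187): light-grey device hanging on the white-based holder. This one fits the description.
- scene (130,210) / top (325,266): green look-alike lying on the bench.
- scene (195,335) / top (363,112): tab on the blue holder look-alike.
- scene (300–330,85–130): the mechanical pipettes on the stand.

I'll check the choice in close crops and measure it from depth.

```bash
cat > h.py <<'E'
import cv2, numpy as np
from plant import r, eyes
np.set_printoptions(precision=4,suppress=True)
def cam(n):
    c=eyes.camera_params(n); R=cv2.Rodrigues(np.array(c["rvec"]))[0]
    return c["intrinsics"],np.array(c["dist_coeffs"]),R,np.array(c["tvec"]).ravel()
def cloud(n,d):
    K,D,R,t=cam(n); h,w=d.shape
    u,v=np.meshgrid(np.arange(w,dtype=float),np.arange(h,dtype=float))
    p=cv2.undistortPoints(np.stack([u,v],-1).reshape(-1,1,2),K,D).reshape(h,w,2)
    P=np.dstack([p*d[...,None],d])
    W=(P-t)@R
    W[d<=0]=np.nan
    return W
def proj(n,X):
    K,D,R,t=cam(n)
    return cv2.projectPoints(np.atleast_2d(np.array(X,float)),cv2.Rodrigues(R)[0],t,K,D)[0].reshape(-1,2)
def crop(img,x0,y0,x1,y1,s): return cv2.resize(img[y0:y1,x0:x1],None,fx=s,fy=s,interpolation=cv2.INTER_CUBIC)
E
python3 - <<'E'
from h import *
for n in ("scene","top"):
    K,D,R,t=cam(n); print(n,"cam pos",-R.T@t)
    W=cloud(n,np.load(f"{n}0_d.npy"))
    np.save(f"{n}0_W.npy",W)
    b=W[300,256]; print(b, W[200,60] )
s=cv2.imread("pics/scene0.png");t=cv2.imread("pics/top0.png")
cv2.imwrite("pics/c1.png",np.hstack([crop(s,140,160,260,300,4)[:560],crop(t,270,140,350,280,4)]))
cv2.imwrite("pics/c2.png",np.hstack([crop(s,250,65,370,215,4)]))
cv2.imwrite("pics/c3.png",np.hstack([crop(t,110,160,240,250,6)]))
E
```

```text
scene cam pos [ 0.8803 -0.2949  0.6967]
[ 0.6684 -0.1194  0.0018] [ 0.1993 -0.3228  0.0006]
top cam pos [ 0.4903 -0.0165  0.9961]
[ 0.2584 -0.0291  0.0028] [0.506  0.4425 0.1022]
```

View pics/c1.png

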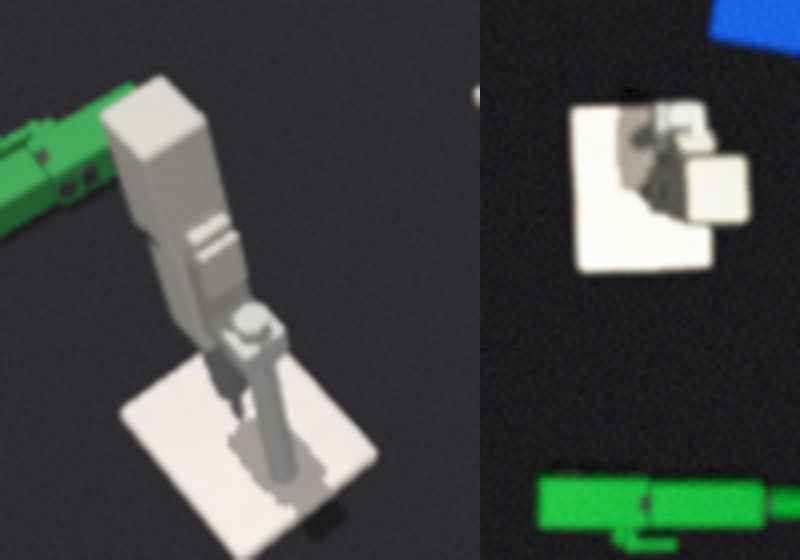

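View pics/c2.png

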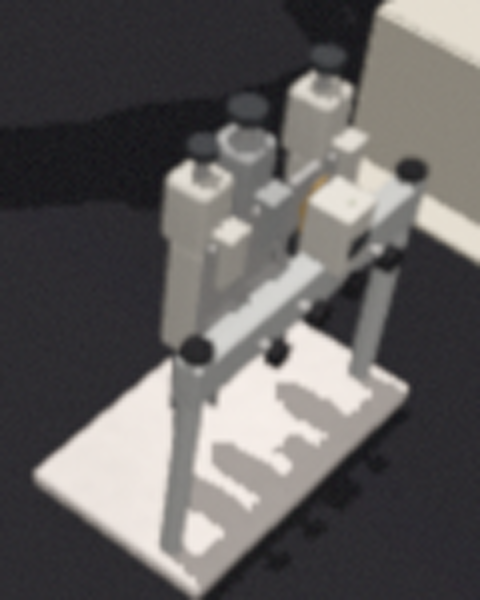

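View pics/c3.png

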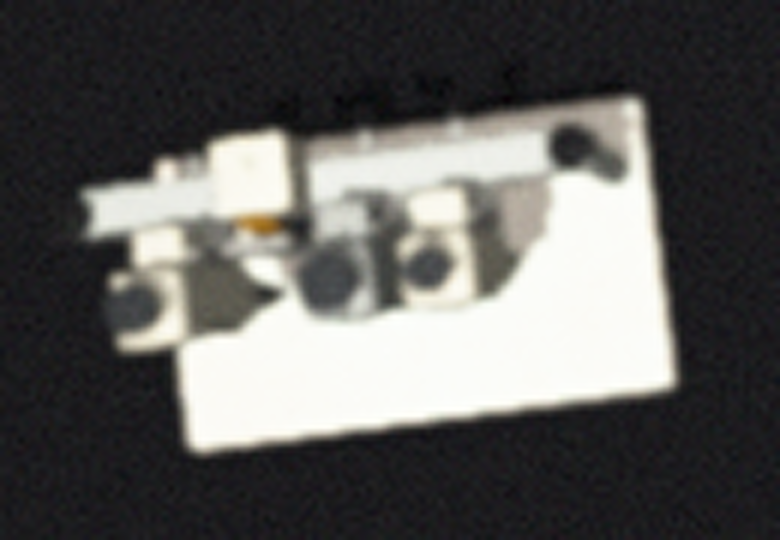

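The crops show a light-grey box-headed device with a hook on the steel lip, on a white base with a rod, so the choice is confirmed. The free charging hanger is the off-white housing at top (155,190) with an orange blade, second place from the left. Next I'll fit poses from the point clouds.

```bash
python3 - <<'E'
from h import *
t=cv2.imread("pics/top0.png"); s=cv2.imread("pics/scene0.png")
Wt=np.load("top0_W.npy");Ws=np.load("scene0_W.npy")
def rect(W,m,name):
    P=W[m]; 
    if len(P)<8: print(name,len(P));return
    q=cv2.minAreaRect((P[:,:2]*1000).astype(np.float32)); print(name,len(P),"c",q[0],"size",q[1],"ang",round(q[2],2),"z med",np.median(P[:,2]).round(4), "mean",P.mean(0))
def box(W,x0,x1,y0,y1,z0,z1): return (W[...,0]>x0)&(W[...,0]<x1)&(W[...,1]>y0)&(W[...,1]<y1)&(W[...,2]>z0)&(W[...,2]<z1)
for n,W in(("top",Wt),("scene",Ws)):
    print(n)
    px=(188,326) if n=="top" else (192,180)
    print("head pix",W[px], "stand pix", W[190,155] if n=="top" else W[115,335])
    c=W[188,326] if n=="top" else None
    b=Wt[188,326]
    rect(W,box(W,b[0]-.05,b[0]+.05,b[1]-.05,b[1]+.05,.244,.262),"head top")
    m=box(W,b[0]-.06,b[0]+.1,b[1]-.08,b[1]+.12,.0065,.016); m&=(t if n=="top" else s).min(-1)>90
    rect(W,m,"holder base")
    b2=Wt[220,190]
    m=box(W,b2[0]-.15,b2[0]+.15,b2[1]-.2,b2[1]+.2,.008,.018); m&=(t if n=="top" else s).min(-1)>90
    rect(W,m,"stand base")
    # high things around stand
    m=box(W,b2[0]-.15,b2[0]+.15,b2[1]-.2,b2[1]+.2,.15,.3)
    P=W[m]; print("stand high z hist",np.histogram(P[:,2],bins=np.arange(.15,.31,.01)))
E
```

```text
top
head pix [ 0.5339 -0.1598  0.2518] stand pix [0.5284 0.187  0.1999]
head top 257 c (536.1105346679688, -164.8092803955078) size (31.361492156982422, 31.18349266052246) ang 0.94 z med 0.2511 mean [ 0.5363 -0.1643  0.251 ]
holder base 848 c (551.6160278320312, -163.99574279785156) size (104.84613800048828, 83.43000793457031) ang 1.48 z med 0.0107 mean [ 0.5443 -0.1542  0.0108]
stand base 2205 c (499.20574951171875, 172.28134155273438) size (125.47762298583984, 210.5697784423828) ang 8.45 z med 0.0125 mean [0.4833 0.1527 0.0125]
stand high z hist (array([202, 535, 201,  65,  76, 309, 128, 146, 162,  96, 122,   0,   0,
         0,   0]), array([0.15, 0.16, 0.17, 0.18, 0.19, 0.2 , 0.21, 0.22, 0.23, 0.24, 0.25,
       0.26, 0.27, 0.28, 0.29, 0.3 ]))
scene
head pix [ 0.5424 -0.1665  0.2519] stand pix [0.5302 0.1926 0.202 ]
head top 385 c (535.0733642578125, -165.39529418945312) size (32.888248443603516, 30.398040771484375) ang 2.95 z med 0.2519 mean [ 0.5377 -0.1665  0.2512]
holder base 1568 c (550.08251953125, -164.094970703125) size (105.60348510742188, 85.42643737792969) ang 2.75 z med 0.0113 mean [ 0.5585 -0.1708  0.0112]
stand base 2703 c (497.1285400390625, 174.1237335205078) size (126.16439056396484, 211.49700927734375) ang 8.24 z med 0.0139 mean [0.51   0.1599 0.0138]
stand high z hist (array([388, 600, 269, 220, 267, 396, 250, 235, 226,  94, 102,   0,   0,
         0,   0]), array([0.15, 0.16, 0.17, 0.18, 0.19, 0.2 , 0.21, 0.22, 0.23, 0.24, 0.25,
       0.26, 0.27, 0.28, 0.29, 0.3 ]))
```

```bash
python3 - <<'E'
from h import *
from scipy.spatial.transform import Rotation as Ro
st=r.get_state(); print(Ro.from_quat(st['eef_rot']).as_matrix())
yaw=np.deg2rad(8.35); c,s_=np.cos(yaw),np.sin(yaw)
o=np.array([.498,.173])
pics={"top":cv2.imread("pics/top0.png"),"scene":cv2.imread("pics/scene0.png")}
S=8
for n in ("top","scene"):
    W=np.load(f"{n}0_W.npy")
    d=W[...,:2]-o; X=d@np.array([c,s_]);Y=d@np.array([-s_,c]); Z=W[...,2]
    # ortho render: up=+x, left=+y, z>0.14
    # upsampled image: render by scatter of pixels
    H=np.zeros((75*S,100*S,3),np.uint8); zb=np.full(H.shape[:2],-1.)
    m=(abs(X)<.07)&(abs(Y)<.13)&(Z>.14)
    for x,y,z,col in sorted(zip(X[m]*1000,Y[m]*1000,Z[m],pics[n][m].tolist()),key=lambda a:a[2]):
        u=int((60-y)*5+100);v=int((60-x)*5)
        cv2.rectangle(H,(u-4,v-4),(u+4,v+4),col,-1)
    for g in range(-60,61,20):
        cv2.line(H,(0,int((60-g)*5)),(799,int((60-g)*5)),(0,0,255) if g==0 else (0,120,0),1)
        cv2.line(H,(int((60-g)*5+100),0),(int((60-g)*5+100),599),(0,0,255) if g==0 else (0,120,0),1)
    cv2.imwrite(f"pics/ortho_{n}.png",H)
    # z-slices
    for z0,z1 in((.195,.205),(.205,.212),(.212,.225),(.225,.24),(.24,.26)):
        mm=(abs(X)<.08)&(abs(Y)<.13)&(Z>z0)&(Z<z1)
        lab,k=cv2.connectedComponents(mm.astype(np.uint8))[::-1] if 0 else cv2.connectedComponents(mm.astype(np.uint8))[::-1]
        for i in range(1,k):
            q=lab==i
            if q.sum()>=15: print(n,(z0,z1),"n",q.sum(),"x",np.percentile(X[q]*1e3,[2,50,98]).round(1),"y",np.percentile(Y[q]*1e3,[2,50,98]).round(1),"z",np.percentile(Z[q]*1e3,[5,50,95]).round(1))
# holder heights near rod
W=np.load("scene0_W.npy")
m=(abs(W[...,1]+.165)<.04)&(W[...,0]>.565)&(W[...,0]<.64)&(W[...,2]>.15); print("rod",np.percentile(W[m],[1,50,99],axis=0))
E
```

```text
[[-0.0003  0.3067  0.9518]
 [-0.0016  0.9518 -0.3067]
 [-1.     -0.0016  0.0002]]
top (0.195, 0.205) n 178 x [19.4 35.  48.8] y [ 4.  16.5 29.3] z [198.4 201.5 203.9]
top (0.195, 0.205) n 19 x [ 8.8 10.7 13.2] y [ 5.8 15.7 28.2] z [198.9 202.9 204.6]
top (0.205, 0.212) n 51 x [ 8.  14.7 20.6] y [-57.7 -50.  -42. ] z [207.8 210.1 211.3]
top (0.205, 0.212) n 53 x [ 6.5 14.1 20.5] y [40.1 48.3 57.1] z [205.8 207.6 210.4]
top (0.212, 0.225) n 35 x [ 8.1 14.9 20.6] y [-24.5 -17.4  -8.5] z [212.2 213.2 215.6]
top (0.212, 0.225) n 15 x [-18.5  -5.2   7.2] y [-62.7 -62.  -57.8] z [212.6 218.1 223.8]
top (0.212, 0.225) n 17 x [-18.2  -4.8   5.7] y [-29.2 -28.5 -26.4] z [212.5 216.7 223.4]
top (0.212, 0.225) n 24 x [-18.5  -5.4   6.4] y [36.  36.6 40.3] z [213.9 220.5 224.6]
top (0.225, 0.24) n 104 x [-19.   -8.8   5.8] y [-61.7 -54.5 -37.7] z [227.6 231.  233.6]
top (0.225, 0.24) n 87 x [-19.   -8.6   6.1] y [-28.8 -23.7  -5.9] z [227.7 233.4 236.4]
top (0.225, 0.24) n 86 x [-19.1  -8.1   4.9] y [36.4 42.8 59. ] z [226.1 228.5 230.8]
top (0.24, 0.26) n 57 x [-13.8  -7.   -0. ] y [-56.8 -50.  
[... 845 characters left out ...]
.225) n 81 x [-17.9  -2.6   6.4] y [35.7 38.3 58.8] z [212.9 218.6 224.5]
scene (0.212, 0.225) n 180 x [-18.3   4.4  19.1] y [-61.6 -27.8  -8. ] z [212.7 217.2 224. ]
scene (0.225, 0.24) n 104 x [-18.3  -3.8   5.9] y [37.2 46.1 59.4] z [225.4 228.9 235.1]
scene (0.225, 0.24) n 266 x [-18.4  -3.6   5.7] y [-60.7 -39.3  -8.4] z [226.6 232.6 236.5]
scene (0.24, 0.26) n 59 x [-14.8  -5.3   1.3] y [40.7 46.8 55.2] z [243.3 247.9 249.6]
scene (0.24, 0.26) n 85 x [-15.1  -5.9   1.7] y [-26.2 -19.4  -8. ] z [242.3 253.5 255.1]
scene (0.24, 0.26) n 52 x [-14.5  -6.2   0.4] y [-56.7 -51.9 -43. ] z [245.4 250.5 252.2]
rod [[ 0.5651 -0.1726  0.1501]
 [ 0.5669 -0.1639  0.1716]
 [ 0.5874 -0.1554  0.1984]]
```

View pics/ortho_top.png

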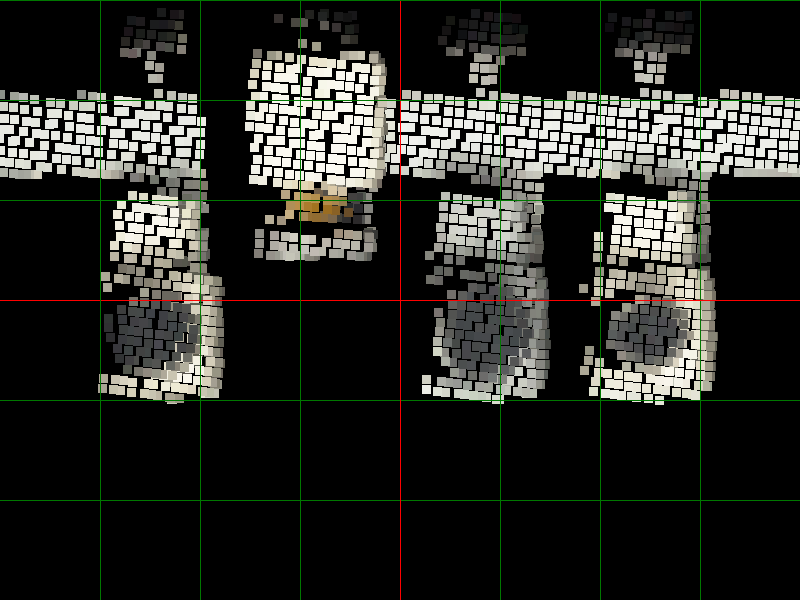

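View pics/ortho_scene.png

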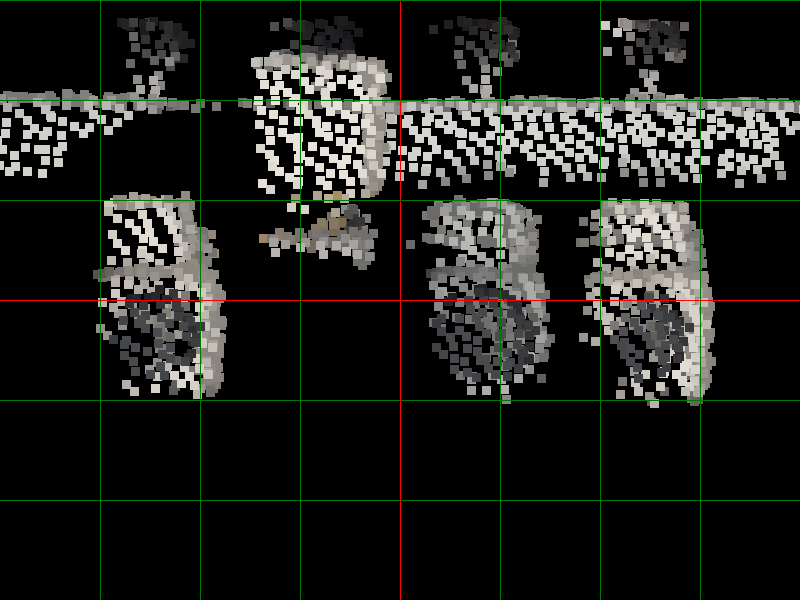

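Request:
carry_out:
  targets: "1 -10 0 0 0.1223;1 -10 0 0 0.1223;1 -10 0 0 0.1223;1 -10 0 0 0.1223;1 -10 0 0 0.1223;1 -10 0 0 0.1223;1 -10 0 0 0.1223;1 -10 0 0 0.1223;0.9 -10 0 0 0.1223;0.8 -10 0 0 0.1223;0.7 0 0 0 0"
  force: 20

```text
clock: 1.02
tool_pos: [0.1917, 0.5952, 0.5063]
eef_rot: [0.493, 0.509, -0.491, 0.508]
contact_force: [0.7, 0.5, -0.2]
opening: 0.8
```

Request:
carry_out:
  targets: "0.7 0 20 32 0;0.7 0 20 32 0;0.7 0 20 32 0;0.7 0 20 32 0;0.7 0 20 32 0;0.7 0 20 32 0;0.7 0 20 32 0;0.7 0 20 32 0;0.7 0 20 32 0;0.7 0 20 32 0;0.7 0 20 32 0;0.7 0 20 32 0;0.7 0 6 32 0;0.7 0 6 32 0;0.7 0 6 32 0;0.7 0 6 32 0;0.7 0 6 32 0;0.7 0 6 32 0"

```text
clock: 2.52
tool_pos: [0.4881, 0.0277, 0.504]
eef_rot: [0.489, 0.51, -0.49, 0.51]
contact_force: [-0.2, 0.2, -0.1]
opening: 0.699
```

Request:
carry_out:
  targets: "0.7 0 6 32 0;0.7 0 6 32 0;0.7 0 6 32 0;0.7 0 6 32 0;0.7 0 6 32 0;0.7 0 6 31 0;0.7 0 5 4 0;0.7 0 0 0 0;0.7 0 0 0 0"

```text
clock: 3.27
tool_pos: [0.5362, -0.1635, 0.5038]
eef_rot: [0.49, 0.51, -0.49, 0.509]
contact_force: [0.2, -0.2, -0.9]
opening: 0.698
```

```bash
cat > st.py <<'E'
from h import *
from scipy.spatial.transform import Rotation as Ro
def show():
    s=r.get_state(); M=Ro.from_quat(s['eef_rot']).as_matrix()
    print("t",round(s['clock'],2),"pos",s['tool_pos'],"F",s['contact_force'],"M",s['moment'],"open",round(s['opening'],4),"yaw_y",np.rad2deg(np.arctan2(M[1,1],M[0,1])).round(2),"xaxis",M[:,0],"grasp",s['tool_pos']+.147*M[:,0])
    return s,M
if __name__=="__main__": show()
E
python3 st.py; python3 - <<'E'
from h import *
a,d=eyes.snapshot("scene"); np.save("s1_d.npy",d); b,_=eyes.snapshot("top"); cv2.imwrite("pics/s1.png",np.hstack([crop(a,120,60,270,300,2),crop(b,250,100,420,340,2)]))
E
```

```text
t 3.27 pos [ 0.5362 -0.1635  0.5038] F [ 0.1598 -0.2486 -0.9219] M [-0.0303  0.0993  0.0136] open 0.6981 yaw_y 2.2 xaxis [-0.0015  0.0014 -1.    ] grasp [ 0.536  -0.1633  0.3568]
```

View pics/s1.png

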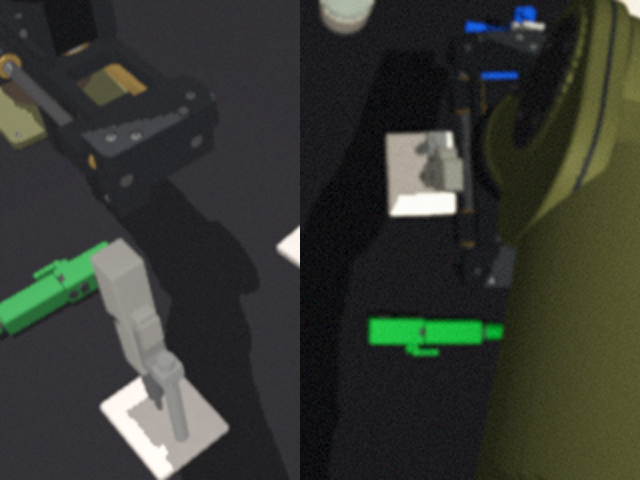

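The scene half shows the gripper above the pipette head at about crop pixel (120,245); nothing lies between them. I'll descend partway and look again before the jaws straddle the head.

Request:
carry_out:
  targets: "0.7 20 0 1.5 0;0.7 25 0 0 0;0.7 25 0 0 0;0.7 0 0 0 0;0.7 0 0 0 0"

```text
clock: 3.78
tool_pos: [0.5361, -0.1643, 0.4342]
eef_rot: [0.49, 0.511, -0.491, 0.509]
contact_force: [0.3, 0.4, 0.1]
opening: 0.697
```

```bash
python3 st.py; python3 - <<'E'
from h import *
a,d=eyes.snapshot("scene"); cv2.imwrite("pics/s2.png",crop(a,120,60,270,210,4))
s=r.get_state()
print(proj("scene",[s['tool_pos']-[0,0,.166]]))
E
```

```text
t 3.78 pos [ 0.5361 -0.1643  0.4342] F [0.2789 0.3518 0.1347] M [-0.0211  0.0455 -0.0115] open 0.6966 yaw_y 2.21 xaxis [-0.0027  0.0013 -1.    ] grasp [ 0.5357 -0.1641  0.2872]
[[177.0826 181.6814]]
```

View pics/s2.png

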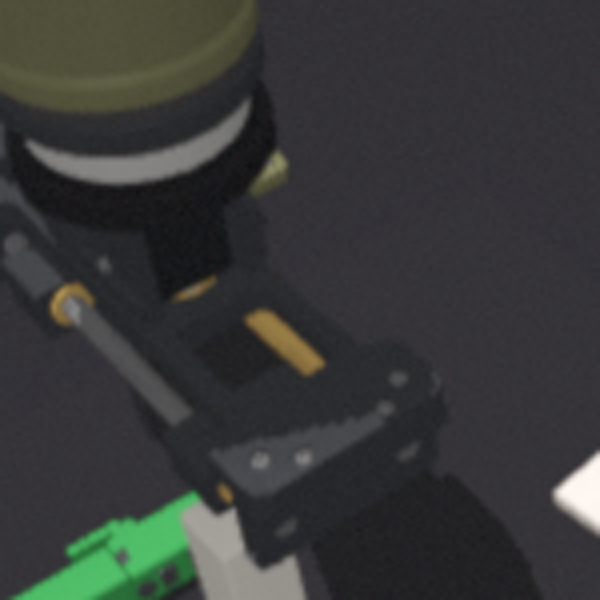

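The rear finger is at crop (275,540), in front of the head at (240,540), and the head lies between the jaws. I'll descend and close.

Request:
carry_out:
  targets: "0.7 20 0 0.5 0;0.7 20 0 0 0;0.7 15 0 0 0;0.7 4 0 0 0;0.7 0 0 0 0"

```text
clock: 4.25
tool_pos: [0.5367, -0.166, 0.3763]
eef_rot: [0.491, 0.509, -0.491, 0.509]
contact_force: [-0.0, 0.4, 0.9]
opening: 0.702
```

```bash
python3 st.py; python3 - <<'E'
from h import *
a,d=eyes.snapshot("scene"); cv2.imwrite("pics/s3.png",crop(a,120,110,270,290,3))
E
```

```text
t 4.25 pos [ 0.5367 -0.166   0.3763] F [-0.0413  0.4326  0.9314] M [-0.0098  0.0481 -0.0136] open 0.7021 yaw_y 2.1 xaxis [ 0.0005  0.0001 -1.    ] grasp [ 0.5367 -0.1659  0.2293]
```

View pics/s3.png

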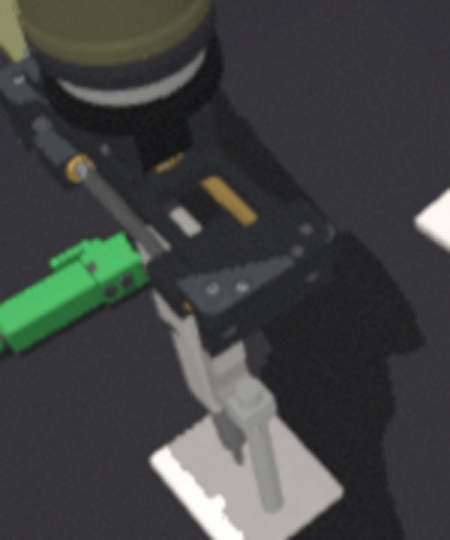

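The gripper straddles the head and the hook stays clear below the fingers. Closing now.

Request:
carry_out:
  targets: "0.5 0 0 0 0;0.4 0 0 0 0;0.3 0 0 0 0;0.2 0 0 0 0;0.2 0 0 0 0;0.2 0 0 0 0"
  force: 30

```text
clock: 4.8
tool_pos: [0.5365, -0.1663, 0.3763]
eef_rot: [0.491, 0.509, -0.491, 0.509]
contact_force: [-1.1, 1.5, 3.5]
opening: 0.363
```

```bash
python3 st.py
```

```text
t 4.8 pos [ 0.5365 -0.1663  0.3763] F [-1.0879  1.5157  3.481 ] M [-0.0501  0.1413  0.0146] open 0.3631 yaw_y 2.06 xaxis [ 0.001  -0.0002 -1.    ] grasp [ 0.5366 -0.1664  0.2293]
```

Opening 0.363 × 88 mm = 32 mm, so the head is held. Lifting straight up.

Request:
carry_out:
  targets: "0.2 -5 0 0 0;0.2 -10 0 0 0;0.2 -15 0 0 0;0.2 -15 0 0 0;0.2 0 0 0 0;0.2 0 0 0 0"

```text
clock: 5.3
tool_pos: [0.5363, -0.1663, 0.4214]
eef_rot: [0.491, 0.508, -0.491, 0.509]
contact_force: [0.7, 0.7, -0.9]
opening: 0.362
```

```bash
python3 st.py; python3 - <<'E'
from h import *
a,d=eyes.snapshot("scene"); cv2.imwrite("pics/s4.png",crop(a,120,70,270,290,2.7))
E
```

```text
t 5.3 pos [ 0.5363 -0.1663  0.4214] F [ 0.6911  0.6905 -0.9371] M [-0.0581  0.0581  0.0193] open 0.3619 yaw_y 2.06 xaxis [ 0.0013 -0.0003 -1.    ] grasp [ 0.5365 -0.1663  0.2744]
```

View pics/s4.png

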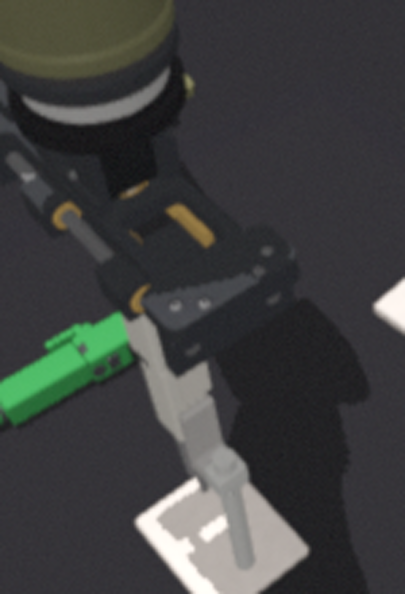

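Request:
carry_out:
  targets: "0.2 -2 -10 0 0;0.2 -3 -20 0 0;0.2 -5 -20 0 0;0.2 -8 -15 0 0;0.2 -8 -5 -5 0;0.2 0 -3 -15 0;0.2 0 -3 -27 0;0.2 0 -3 -32 0;0.2 0 -3 -32 0;0.2 0 -3 -32 0;0.2 0 -3 -32 0;0.2 0 -3 -32 0;0.2 0 -3 -32 0;0.2 0 -3 -32 0;0.2 0 -3 -32 0;0.2 0 -3 -27 0;0.2 0 -1 -15 0;0.2 0 0 -3 -0.11;0.2 0 0 0 0;0.2 0 0 0 0"

```text
clock: 7.02
tool_pos: [0.4199, 0.1782, 0.4465]
eef_rot: [0.463, 0.535, -0.463, 0.535]
contact_force: [0.2, -0.2, -0.9]
opening: 0.364
```

```bash
python3 st.py; python3 - <<'E'
from h import *
a,d=eyes.snapshot("scene"); np.save("s5_d.npy",d); cv2.imwrite("pics/s5f.png",a)
b,db=eyes.snapshot("top"); cv2.imwrite("pics/t5f.png",b);np.save("t5_d.npy",db)
cv2.imwrite("pics/s5.png",crop(a,200,20,380,220,3))
E
```

```text
t 7.02 pos [0.4199 0.1782 0.4465] F [ 0.248  -0.2159 -0.9332] M [-0.1248  0.0579  0.0341] open 0.364 yaw_y 8.27 xaxis [-0.0005 -0.     -1.    ] grasp [0.4198 0.1782 0.2995]
```

View pics/s5.png

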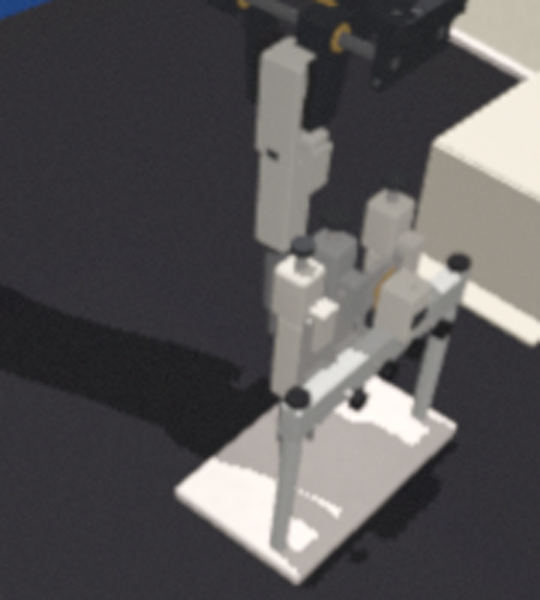

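View pics/t5f.png

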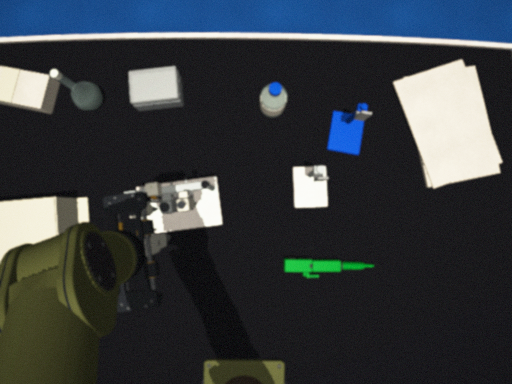

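The pipette hangs upright in the jaws at crop (285,150), in front of the stand and level. Next I'll compare its measured position with forward kinematics and with the charger in the same camera.

```bash
python3 - <<'E'
from h import *
yaw=np.deg2rad(8.35); c,s_=np.cos(yaw),np.sin(yaw)
ex=np.array([c,s_]);ey=np.array([-s_,c])
ch=np.array([.5065,.1906])
W=cloud("scene",np.load("s5_d.npy")); a=cv2.imread("pics/s5f.png")
g=np.array([.4198,.1782,.2995])
d=W[...,:2]-g[:2]; X=d@ex*1e3-20; Y=d@ey*1e3; Z=(W[...,2]-g[2])*1e3+38  # pipette frame per FK
m=(abs(X)<30)&(abs(Y)<25)&(Z>-120)&(Z<16)
K=np.dstack([X,Y,Z])
print("n",m.sum())
# side face head/handle: project normals: bins by X
for z0,z1 in((-8,16),(-60,-12),(-110,-60)):
  for x0,x1 in((-32,-8),(-4,9)):
    q=m&(Z>z0)&(Z<z1)&(X>x0)&(X<x1)
    if q.sum()>8: print("z",(z0,z1),"x",(x0,x1),q.sum(),"Y pct",np.percentile(Y[q],[2,10,50,90]).round(1),"Xpct",np.percentile(X[q],[2,50,98]).round(1))
q=m&(Z>-26)&(Z<14)&(X>2); print("hook back X", np.percentile(X[q],[50,80,90,97]).round(1),"Y",np.percentile(Y[q],[2,50,98]).round(1), "Z",np.percentile(Z[q],[1,50,99]).round(1))
# tongue bottom: z of hook pts
q=m&(X>3)&(X<14); h=np.histogram(Z[q],bins=np.arange(-60,60,4)); print(list(zip(h[1].astype(int),h[0])))
# handle-nose tilt : centroid of Y and x by z
# charger lip in scene0 and s5
for nm in("s5_d","scene0_d"):
  W2=cloud("scene",np.load(nm+".npy")); d=W2[...,:2]-ch; X2=d@ex*1e3;Y2=d@ey*1e3;Z2=W2[...,2]*1e3
  q=(abs(X2)<6)&(abs(Y2)<14)&(Z2>185)&(Z2<215); print(nm,"lip",q.sum(),"X",np.percentile(X2[q],[5,50,95]).round(1),"Y",np.percentile(Y2[q],[2,50,98]).round(1),"Z",np.percentile(Z2[q],[50,90,98]).round(1))
  q=(X2>8)&(X2<45)&(abs(Y2)<16)&(Z2>197)&(Z2<215); print("  housing top X",np.percentile(X2[q],[2,50,98]).round(1),"Y",np.percentile(Y2[q],[2,50,98]).round(1))
  # side face of housing at Z 170..195
  q=(X2>14)&(X2<36)&(abs(Y2)<18)&(Z2>180)&(Z2<196); print("  housing side Y",np.percentile(Y2[q],[10,50,90]).round(1),q.sum())
W2=np.load("top0_W.npy");d=W2[...,:2]-ch; X2=d@ex*1e3;Y2=d@ey*1e3;Z2=W2[...,2]*1e3
q=(abs(X2)<5)&(abs(Y2)<14)&(Z2>190)&(Z2<215); print("top lip",q.sum(),"X",np.percentile(X2[q],[5,50,95]).round(1),"Y",np.percentile(Y2[q],[2,50,98]).round(1),"Z",np.percentile(Z2[q],[50,90,98]).round(1))
E
```

```text
n 802
z (-8, 16) x (-32, -8) 91 Y pct [-15.9 -15.4 -14.5 -13.2] Xpct [-28.5 -17.9  -8.3]
z (-8, 16) x (-4, 9) 101 Y pct [-14.  -11.3  -7.3   4.6] Xpct [-3.7  3.9  8.7]
z (-60, -12) x (-32, -8) 163 Y pct [-13.9 -13.5 -12.2 -11.1] Xpct [-28.7 -19.   -8.9]
z (-60, -12) x (-4, 9) 93 Y pct [-11.6  -9.9  -2.9   6.3] Xpct [-4.  -3.1  7.6]
z (-110, -60) x (-32, -8) 106 Y pct [-13.8 -13.1 -10.9  -5.5] Xpct [-27.2 -16.   -8.6]
z (-110, -60) x (-4, 9) 31 Y pct [-12.9 -11.5   0.3   9. ] Xpct [-3.8 -3.  -2. ]
hook back X [ 9.4 10.4 10.9 11.1] Y [-10.   -2.7   9.2] Z [-24.6  -1.3  13.8]
[(np.int64(-60), np.int64(0)), (np.int64(-56), np.int64(0)), (np.int64(-52), np.int64(0)), (np.int64(-48), np.int64(0)), (np.int64(-44), np.int64(0)), (np.int64(-40), np.int64(0)), (np.int64(-36), np.int64(0)), (np.int64(-32), np.int64(0)), (np.int64(-28), np.int64(4)), (np.int64(-24), np.int64(9)), (np.int64(-20), np.int64(13)), (np.int64(-16), np.int64(13)), (np.int64(-12), np.int64(14)), (np.int64(-8), np.int64(13)), (np.int64(-4), np.int64(8)), (np.int64(0), np.int64(15)), (np.int64(4), np.int64(25)), (np.int64(8), np.int64(15)), (np.int64(12), np.int64(16)), (np.int64(16), np.int64(0)), (np.int64(20), np.int64(0)), (np.int64(24), np.int64(0)), (np.int64(28), np.int64(0)), (np.int64(32), np.int64(0)), (np.int64(36), np.int64(0)), (np.int64(40), np.int64(0)), (np.int64(44), np.int64(0)), (np.int64(48), np.int64(0)), (np.int64(52), np.int64(0))]
s5_d lip 59 X [-1.4  1.3  4.5] Y [-10.6  -2.6  10.4] Z [197.3 205.  205.4]
  housing top X [ 9.1 25.3 37.1] Y [-12.1  -1.7  11.9]
  housing side Y [-12.1 -11.   -9.5] 65
scene0_d lip 54 X [-1.5  0.9  3. ] Y [-10.   -1.9   9.5] Z [199.3 204.8 205.5]
  housing top X [ 9.7 24.9 37.2] Y [-12.3  -1.6  11.8]
  housing side Y [-11.6 -10.6  -8.8] 70
top lip 33 X [-2.2 -0.1  2.2] Y [-10.3  -0.5  12. ] Z [204.4 205.7 206.2]
```

Request:
carry_out:
  targets: "0.2 0 10 0 0;0.2 0 12 0 0;0.2 0 12 0 0;0.2 0 12 0 0;0.2 0 10 0 0;0.2 0 8 0 0;0.2 0 3.5 0 0;0.2 0 0 0 0;0.2 0 0 0 0"

```text
clock: 7.87
tool_pos: [0.4865, 0.1873, 0.4466]
eef_rot: [0.462, 0.535, -0.463, 0.535]
contact_force: [-0.5, 0.8, -1.7]
opening: 0.359
```

```bash
python3 st.py; python3 - <<'E'
from h import *
a,d=eyes.snapshot("scene"); np.save("s6_d.npy",d); cv2.imwrite("pics/s6f.png",a)
cv2.imwrite("pics/s6.png",crop(a,260,40,370,170,5)[:600])
s=r.get_state(); g=s['tool_pos']-[0,0,.147]
yaw=np.deg2rad(8.35); c,s_=np.cos(yaw),np.sin(yaw)
ex=np.array([c,s_]);ey=np.array([-s_,c]); ch=np.array([.5065,.1906])
W=cloud("scene",d); q=W[...,:2]-ch; X=q@ex*1e3;Y=q@ey*1e3;Z=W[...,2]*1e3
print("FK grip in charger frame",(g[:2]-ch)@ex*1e3,(g[:2]-ch)@ey*1e3,"origin z",g[2]*1e3-39.3)
def pl(nm,m,ax):
    v=[X,Y,Z][ax][m]; print(nm,m.sum(),np.percentile(v,[5,25,50,75,95]).round(1))
inn=(abs(Y)<16)
pl("hook back X (10/9)",(X>5)&(X<16)&(abs(Y)<9)&(Z>238)&(Z<270),0)
pl("head side Y(-15)",(X>-30)&(X<-8)&(abs(Y)<22)&(Z>256)&(Z<276),1)
pl("hook side Y(-9)",(X>-3)&(X<8)&(abs(Y)<12)&(Z>240)&(Z<272),1)
pl("lip back/top X",(abs(X)<6)&(abs(Y)<9)&(Z>190)&(Z<215),0)
pl("lip top Z",(abs(X)<6)&(abs(Y)<9)&(Z>190)&(Z<215),2)
pl("housing front..",(X>6)&(X<45)&(abs(Y)<10)&(Z>198)&(Z<208),0)
pl("nbr_left top/body Y",(X>-28)&(X<-8)&(Y>15)&(Y<50)&(Z>215)&(Z<230),1)
pl("nbr_right Y",(X>-28)&(X<-8)&(Y<-15)&(Y>-50)&(Z>215)&(Z<230),1)
E
```

```text
t 7.87 pos [0.4865 0.1873 0.4466] F [-0.4584  0.7564 -1.7251] M [-0.0635  0.1245  0.0121] open 0.3594 yaw_y 8.31 xaxis [-0.0002 -0.0001 -1.    ] grasp [0.4865 0.1873 0.2996]
FK grip in charger frame -20.356601064220374 -0.19252419935063503 origin z 260.3706053036391
hook back X (10/9) 96 [ 6.3  8.   9.4  9.9 10.8]
head side Y(-15) 90 [-16.2 -15.3 -14.6 -14.  -13.2]
hook side Y(-9) 52 [-9.9 -8.9 -8.4 -7.6  4.2]
lip back/top X 60 [-4.1 -3.5 -0.   1.3  2.6]
lip top Z 60 [190.4 196.4 203.5 205.8 213.2]
housing front.. 95 [11.  18.4 25.4 31.2 36.5]Traceback (most recent call last):
  File "<stdin>", line 18, in <module>
  File "<stdin>", line 10, in pl
    return _quantile_unchecked(
        a, q, axis, out, overwrite_input, method, keepdims, weights)
    return _ureduce(a,
                    func=_quantile_ureduce_func,
    ...<5 lines>...
                    overwrite_input=overwrite_input,
                    method=method)
    r = func(a, **kwargs)
    result = _quantile(arr,
                       quantiles=q,
    ...<2 lines>...
                       out=out,
                       weights=wgt)
    slices_having_nans = np.isnan(arr[-1, ...])
                                  ~~~^^^^^^^^^
IndexError: index -1 is out of bounds for axis 0 with size 0
```

View pics/s6.png

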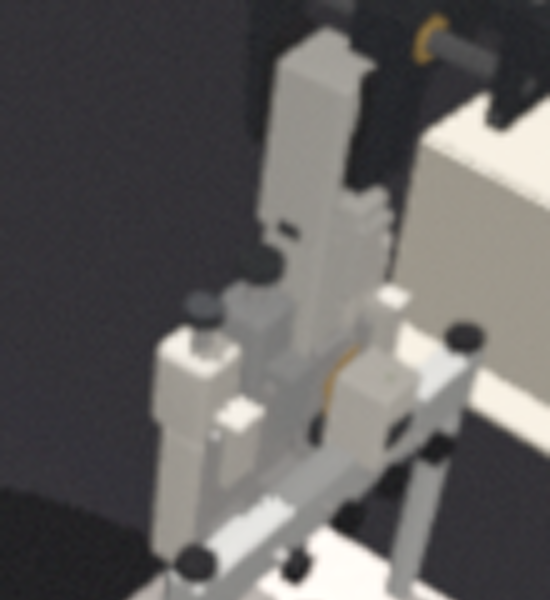

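The pipette stands between the neighbours without touching them, with the tongue at crop (370,235) above the slot. The measured hook X/Y agrees with kinematics to about 0.5 mm. I'll lower it to just above the lip, then go by feel.

Request:
carry_out:
  targets: "0.2 5 0.4 0 0;0.2 6 0 0 0;0.2 6 0 0 0;0.2 3 0 0 0;0.2 0 0 0 0"

```text
clock: 8.33
tool_pos: [0.4869, 0.1877, 0.4257]
eef_rot: [0.462, 0.535, -0.463, 0.535]
contact_force: [0.7, -0.7, -1.8]
opening: 0.358
```

Request:
carry_out:
  targets: "0.2 1 0 0 0;0.2 1 0 0 0;0.2 1 0 0 0;0.2 1 0 0 0;0.2 0 0 0 0"

```text
clock: 8.75
tool_pos: [0.4869, 0.1877, 0.4226]
eef_rot: [0.462, 0.535, -0.462, 0.535]
contact_force: [-1.1, 0.8, -2.1]
opening: 0.363
```

Request:
carry_out:
  targets: "0.2 1 0 0 0;0.2 1 0 0 0;0.2 1 0 0 0;0.2 0 0 0 0"

```text
clock: 9.08
tool_pos: [0.4869, 0.1877, 0.4195]
eef_rot: [0.462, 0.535, -0.462, 0.535]
contact_force: [-2.6, 0.3, -1.6]
opening: 0.36
```

```bash
python3 st.py
```

```text
t 9.08 pos [0.4869 0.1877 0.4195] F [-2.5827  0.2509 -1.5585] M [-0.1433  0.7116 -0.0111] open 0.3603 yaw_y 8.37 xaxis [-0.0006 -0.0001 -1.    ] grasp [0.4868 0.1877 0.2725]
```

A sideways force of about -2.6 N in x has appeared with the tip near lip height, so I'll look before pressing on.

```bash
python3 - <<'E'
from h import *
a,d=eyes.snapshot("scene"); np.save("s7_d.npy",d); cv2.imwrite("pics/s7f.png",a)
cv2.imwrite("pics/s7.png",crop(a,280,60,370,150,6.6))
yaw=np.deg2rad(8.35); c,s_=np.cos(yaw),np.sin(yaw)
ex=np.array([c,s_]);ey=np.array([-s_,c]); ch=np.array([.5065,.1906])
W=cloud("scene",d); q=W[...,:2]-ch; X=q@ex*1e3;Y=q@ey*1e3;Z=W[...,2]*1e3
def pl(nm,m,ax):
    v=[X,Y,Z][ax][m]; print(nm,m.sum(),np.percentile(v,[5,25,50,75,95]).round(1))
pl("hook back X (10/9)",(X>5)&(X<16)&(abs(Y)<9)&(Z>212)&(Z<243),0)
pl("head side Y(-15)",(X>-30)&(X<-8)&(abs(Y)<22)&(Z>228)&(Z<250),1)
pl("housing X",(X>6)&(X<45)&(abs(Y)<10)&(Z>198)&(Z<208),0)
E
```

```text
hook back X (10/9) 86 [ 6.   8.   9.7 10.4 11.1]
head side Y(-15) 51 [-15.8 -15.  -14.5 -14.  -13.6]
housing X 99 [11.3 17.  24.5 32.  37. ]
```

View pics/s7.png

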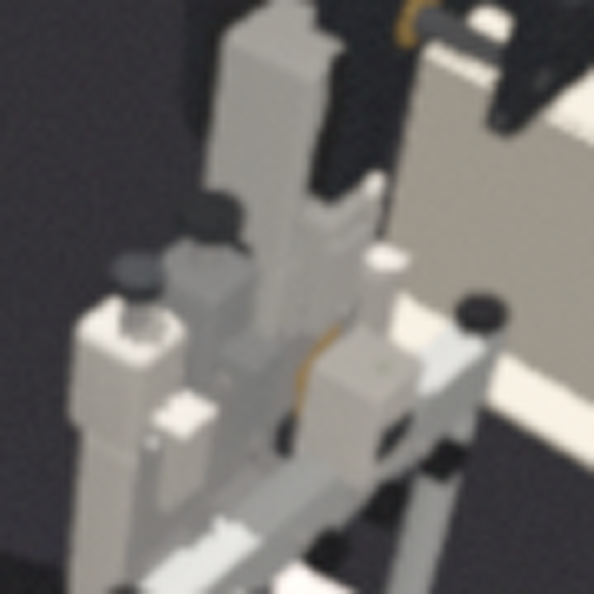

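The tongue tip, near crop (310,330), is just at the top of the orange blade (320,360), and both neighbours are undisturbed. I'll ease 0.7 mm toward -x and see how the force responds.

Request:
carry_out:
  targets: "0.2 0 -0.7 0 0;0.2 0 0 0 0;0.2 0 0 0 0"

```text
clock: 9.38
tool_pos: [0.4865, 0.1876, 0.4198]
eef_rot: [0.462, 0.535, -0.462, 0.535]
contact_force: [-0.7, -0.4, -2.9]
opening: 0.361
```

```bash
python3 st.py
```

```text
t 9.38 pos [0.4865 0.1876 0.4198] F [-0.7296 -0.3839 -2.8976] M [-0.0929  0.418  -0.0549] open 0.3609 yaw_y 8.36 xaxis [ 0.0005  0.0002 -1.    ] grasp [0.4866 0.1877 0.2728]
```

Request:
carry_out:
  targets: "0.2 1 0 0 0;0.2 1 0 0 0;0.2 0 0 0 0"

```text
clock: 9.63
tool_pos: [0.4865, 0.1876, 0.4176]
eef_rot: [0.462, 0.535, -0.462, 0.535]
contact_force: [-0.2, 0.8, -1.6]
opening: 0.358
```

```bash
python3 st.py
```

```text
t 9.63 pos [0.4865 0.1876 0.4176] F [-0.237   0.788  -1.6388] M [-0.066   0.3145 -0.079 ] open 0.358 yaw_y 8.37 xaxis [ 0.0005  0.0002 -1.    ] grasp [0.4866 0.1877 0.2706]
```

The lateral force has dropped, so it was a light spring. Continuing down in small steps.

Request:
carry_out:
  targets: "0.2 1 0 0 0;0.2 1 0 0 0;0.2 1 0 0 0;0.2 0 0 0 0"

```text
clock: 9.97
tool_pos: [0.4865, 0.1876, 0.4147]
eef_rot: [0.462, 0.535, -0.462, 0.535]
contact_force: [-1.1, -0.5, -0.7]
opening: 0.36
```

```bash
python3 st.py
```

```text
t 9.97 pos [0.4865 0.1876 0.4147] F [-1.0745 -0.5376 -0.7029] M [-0.1003  0.3646  0.0037] open 0.3602 yaw_y 8.37 xaxis [ 0.0004  0.0002 -1.    ] grasp [0.4865 0.1877 0.2677]
```

Request:
carry_out:
  targets: "0.2 1 0 0 0;0.2 1 0 0 0;0.2 1 0 0 0;0.2 0 0 0 0"

```text
clock: 10.3
tool_pos: [0.4859, 0.1876, 0.4119]
eef_rot: [0.462, 0.535, -0.462, 0.535]
contact_force: [-3.2, 0.9, 2.1]
opening: 0.363
```

```bash
python3 st.py
```

```text
t 10.3 pos [0.4859 0.1876 0.4119] F [-3.2311  0.9123  2.1332] M [-0.1333  0.7731  0.0183] open 0.3633 yaw_y 8.37 xaxis [-0.0009  0.0001 -1.    ] grasp [0.4858 0.1876 0.2649]
```

Request:
carry_out:
  targets: "0.2 0.5 -0.5 0 0;0.2 1 0 0 0;0.2 1 0 0 0;0.2 0 0 0 0"

```text
clock: 10.63
tool_pos: [0.4856, 0.1875, 0.4089]
eef_rot: [0.462, 0.535, -0.462, 0.535]
contact_force: [-3.6, -0.8, 1.7]
opening: 0.359
```

```bash
python3 st.py
```

```text
t 10.63 pos [0.4856 0.1875 0.4089] F [-3.6389 -0.797   1.6879] M [-0.1546  0.8091 -0.0119] open 0.3594 yaw_y 8.37 xaxis [-0.0011 -0.0003 -1.    ] grasp [0.4854 0.1875 0.2619]
```

Request:
carry_out:
  targets: "0.2 1 0 0 0;0.2 1 0 0 0;0.2 0 0 0 0"

```text
clock: 10.88
tool_pos: [0.4856, 0.1875, 0.4069]
eef_rot: [0.462, 0.535, -0.462, 0.535]
contact_force: [-4.5, -0.5, 2.8]
opening: 0.363
```

```bash
python3 st.py
```

```text
t 10.88 pos [0.4856 0.1875 0.4069] F [-4.5018 -0.4748  2.8316] M [-0.1997  0.9573  0.0004] open 0.3626 yaw_y 8.37 xaxis [-0.001  -0.0003 -1.    ] grasp [0.4855 0.1875 0.2599]
```

Request:
carry_out:
  targets: "0.2 0 -0.6 0 0;0.2 0 0 0 0;0.2 0 0 0 0"

```text
clock: 11.13
tool_pos: [0.4851, 0.1874, 0.4069]
eef_rot: [0.462, 0.535, -0.462, 0.535]
contact_force: [-3.4, -0.3, -0.0]
opening: 0.357
```

```bash
python3 st.py
```

```text
t 11.13 pos [0.4851 0.1874 0.4069] F [-3.4237 -0.2921 -0.0343] M [-0.1655  0.9538  0.0028] open 0.3566 yaw_y 8.37 xaxis [-0.0007 -0.0002 -1.    ] grasp [0.485  0.1874 0.2599]
```

Request:
carry_out:
  targets: "0.2 0 -0.6 0 0;0.2 0 0 0 0;0.2 0 0 0 0"

```text
clock: 11.38
tool_pos: [0.4846, 0.1873, 0.407]
eef_rot: [0.462, 0.535, -0.462, 0.535]
contact_force: [-3.9, -0.6, -1.6]
opening: 0.358
```

```bash
python3 st.py;  python3 - <<'E'
from h import *
a,d=eyes.snapshot("scene"); cv2.imwrite("pics/s8.png",crop(a,280,60,370,150,6.6))
E
```

```text
t 11.38 pos [0.4846 0.1873 0.407 ] F [-3.8962 -0.5962 -1.5818] M [-0.1339  0.9105  0.0244] open 0.3579 yaw_y 8.37 xaxis [-0.0004 -0.0001 -1.    ] grasp [0.4845 0.1873 0.26  ]
```

View pics/s8.png

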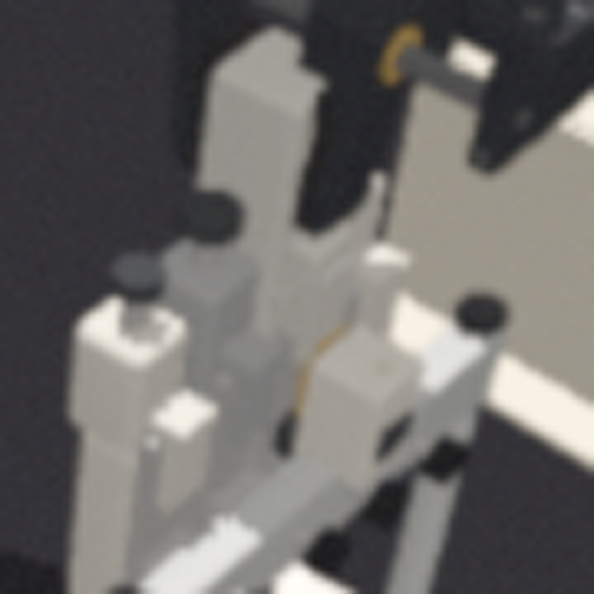

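The tongue has entered between lip and blade. The sideways force is a steady spring push of about 3.5 N, and the lip has not been felt yet. I'll keep easing toward the lip.

Request:
carry_out:
  targets: "0.2 0 -0.6 0 0;0.2 0 0 0 0;0.2 0 0 0 0"

```text
clock: 11.68
tool_pos: [0.4841, 0.1872, 0.4071]
eef_rot: [0.462, 0.535, -0.462, 0.535]
contact_force: [-2.6, -0.1, -2.7]
opening: 0.365
```

```bash
python3 st.py
```

```text
t 11.68 pos [0.4841 0.1872 0.4071] F [-2.6402 -0.0764 -2.7176] M [-0.1833  0.8256  0.0223] open 0.3653 yaw_y 8.36 xaxis [-0.0001 -0.0001 -1.    ] grasp [0.484  0.1872 0.2601]
```

Request:
carry_out:
  targets: "0.2 0 -0.4 0 0;0.2 0 0 0 0;0.2 0 0 0 0"

```text
clock: 11.93
tool_pos: [0.4837, 0.1872, 0.4072]
eef_rot: [0.462, 0.535, -0.462, 0.535]
contact_force: [-2.9, -0.5, -1.6]
opening: 0.358
```

```bash
python3 st.py
```

```text
t 11.93 pos [0.4837 0.1872 0.4072] F [-2.8651 -0.4678 -1.5648] M [-0.174   0.8576 -0.0028] open 0.3575 yaw_y 8.37 xaxis [ 0.0002  0.0001 -1.    ] grasp [0.4838 0.1872 0.2602]
```

```bash
python3 - <<'E'
from h import *
a,d=eyes.snapshot("scene"); np.save("s9_d.npy",d); cv2.imwrite("pics/s9f.png",a)
s=r.get_state(); g=s['tool_pos']-[0,0,.147]
yaw=np.deg2rad(8.35); c,s_=np.cos(yaw),np.sin(yaw)
ex=np.array([c,s_]);ey=np.array([-s_,c]); ch=np.array([.5065,.1906])
def an(nm,d,gr,dz):
    W=cloud("scene",d); q=W[...,:2]-ch; X=q@ex*1e3;Y=q@ey*1e3;Z=W[...,2]*1e3
    gx=(gr[:2]-ch)@ex*1e3; oz=gr[2]*1e3-39.3
    xp=X-(gx+20); zp=Z-oz
    print(nm,"FK origin x",gx+20,"z",oz)
    for z0,z1 in((-12,-2),(-2,12)):
        m=(xp>3)&(xp<15)&(abs(Y)<8.5)&(zp>z0)&(zp<z1); print("  hook back rel",m.sum(),np.percentile(xp[m],[50,75,90]).round(1) if m.sum() else '')
    # hook top z : roof top at 14
    m=(xp>-2)&(xp<8)&(abs(Y)<8)&(zp>8)&(zp<20); print("  roof top z rel",m.sum(),np.percentile(zp[m],[50,80,95]).round(1) if m.sum() else '')
    m=(xp>-30)&(xp<-9)&(abs(Y)<20)&(zp>-6)&(zp<17); print("  side Y",m.sum(),np.percentile(Y[m],[25,50,75]).round(1))
    # ledge head bottom z=-8 on side: Y step
an("s5",np.load("s5_d.npy"),np.array([.4198,.1782,.2995]),0)
an("s6",np.load("s6_d.npy"),np.array([.4865,.1873,.2996]),0)
an("s7",np.load("s7_d.npy"),np.array([.4868,.1877,.2725]),0)
an("s9",d,g,0)
cv2.imwrite("pics/s9.png",crop(a,290,70,350,140,8.5))
E
```

```text
s5 FK origin x -67.58165516199844 z 260.2
  hook back rel 28 [ 9.9 10.3 10.7]
  hook back rel 43 [ 8.9 10.8 11. ]
  roof top z rel 32 [13.9 15.2 15.7]
  side Y 83 [-14.7 -14.2 -13.4]
s6 FK origin x -0.26721366628154897 z 260.29999999999995
  hook back rel 22 [ 9.8  9.9 10.2]
  hook back rel 43 [ 8.6 10.4 11. ]
  roof top z rel 31 [13.7 14.8 15.1]
  side Y 97 [-15.3 -14.6 -14. ]
s7 FK origin x 0.08769403307476864 z 233.2
  hook back rel 24 [ 9.7 10.2 10.6]
  hook back rel 37 [ 8.3 10.4 11. ]
  roof top z rel 29 [13.7 14.8 15.6]
  side Y 48 [-14.9 -14.4 -14. ]
s9 FK origin x -3.0323866217095805 z 220.9153497314906
  hook back rel 19 [ 9.8 10.2 10.5]
  hook back rel 39 [ 9.2 10.7 11.2]
  roof top z rel 30 [13.6 14.7 15.1]
  side Y 15 [-14.4 -13.7 -13.1]
```

View pics/s9.png

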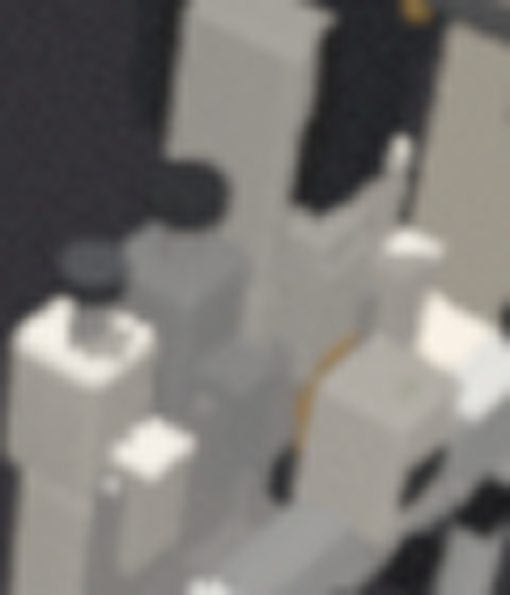

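The camera and kinematics agree that the pipette has not slipped, and the tongue is about 10 mm inside the slot. Pressing down gently.

Request:
carry_out:
  targets: "0.2 1 0 0 0;0.2 1 0 0 0;0.2 1 0 0 0;0.2 0 0 0 0"

```text
clock: 12.32
tool_pos: [0.4837, 0.1872, 0.4043]
eef_rot: [0.462, 0.535, -0.462, 0.535]
contact_force: [-2.9, -0.5, 2.6]
opening: 0.358
```

```bash
python3 st.py
```

```text
t 12.32 pos [0.4837 0.1872 0.4043] F [-2.9381 -0.508   2.6379] M [-0.1928  0.8135  0.0578] open 0.358 yaw_y 8.36 xaxis [ 0.0003  0.0003 -1.    ] grasp [0.4838 0.1873 0.2573]
```

Request:
carry_out:
  targets: "0.2 1 0 0 0;0.2 1 0 0 0;0.2 0 0 0 0"

```text
clock: 12.57
tool_pos: [0.4835, 0.1872, 0.402]
eef_rot: [0.462, 0.535, -0.462, 0.535]
contact_force: [-3.2, -1.0, 1.8]
opening: 0.362
```

```bash
python3 st.py
```

```text
t 12.57 pos [0.4835 0.1872 0.402 ] F [-3.1997 -1.0459  1.8291] M [-0.1603  0.9152  0.0093] open 0.3616 yaw_y 8.37 xaxis [-0.0005 -0.     -1.    ] grasp [0.4835 0.1872 0.255 ]
```

Request:
carry_out:
  targets: "0.2 1 0 0 0;0.2 1 0 0 0;0.2 1 0 0 0;0.2 0 0 0 0"

```text
clock: 12.9
tool_pos: [0.4836, 0.1872, 0.3989]
eef_rot: [0.462, 0.535, -0.462, 0.535]
contact_force: [-2.7, -0.5, 0.2]
opening: 0.363
```

Request:
carry_out:
  targets: "0.2 1 0 0 0;0.2 1 0 0 0;0.2 0 0 0 0"

```text
clock: 13.15
tool_pos: [0.4836, 0.1872, 0.3969]
eef_rot: [0.462, 0.535, -0.462, 0.535]
contact_force: [-2.3, 0.3, -1.1]
opening: 0.361
```

Request:
carry_out:
  targets: "0.2 1 0 0 0;0.2 1 0 0 0;0.2 0 0 0 0"

```text
clock: 13.4
tool_pos: [0.4836, 0.1872, 0.395]
eef_rot: [0.462, 0.535, -0.462, 0.535]
contact_force: [-4.3, -0.0, -0.4]
opening: 0.362
```

```bash
python3 st.py
```

```text
t 13.4 pos [0.4836 0.1872 0.395 ] F [-4.3241 -0.0107 -0.43  ] M [-0.1666  0.8768 -0.0165] open 0.3622 yaw_y 8.37 xaxis [-0.0005 -0.0001 -1.    ] grasp [0.4835 0.1872 0.248 ]
```

Request:
carry_out:
  targets: "0.2 0.7 0 0 0;0.2 0.7 0 0 0;0.2 0 0 0 0"

```text
clock: 13.65
tool_pos: [0.4836, 0.1872, 0.3937]
eef_rot: [0.462, 0.535, -0.462, 0.535]
contact_force: [-4.1, -0.3, -0.4]
opening: 0.361
```

Request:
carry_out:
  targets: "0.2 0.7 0 0 0;0.2 0.3 0 0 0;0.2 0 0 0 0"

```text
clock: 13.9
tool_pos: [0.4836, 0.1872, 0.3928]
eef_rot: [0.462, 0.535, -0.462, 0.535]
contact_force: [-3.6, -0.6, 1.0]
opening: 0.361
```

Request:
carry_out:
  targets: "0.2 0.7 0 0 0;0.2 0 0 0 0"

```text
clock: 14.07
tool_pos: [0.4836, 0.1872, 0.392]
eef_rot: [0.462, 0.535, -0.462, 0.535]
contact_force: [-3.6, -0.9, 1.1]
opening: 0.358
```

Request:
carry_out:
  targets: "0.2 0.7 0 0 0;0.2 0 0 0 0"

```text
clock: 14.23
tool_pos: [0.4836, 0.1872, 0.3913]
eef_rot: [0.462, 0.535, -0.462, 0.535]
contact_force: [-4.0, -1.2, 1.6]
opening: 0.362
```

Request:
carry_out:
  targets: "0.2 0.6 0 0 0;0.2 0 0 0 0"

```text
clock: 14.4
tool_pos: [0.4837, 0.1872, 0.3907]
eef_rot: [0.462, 0.535, -0.462, 0.535]
contact_force: [-6.0, -0.5, 0.4]
opening: 0.364
```

Request:
carry_out:
  targets: "0.2 0.6 0 0 0;0.2 0 0 0 0"

```text
clock: 14.57
tool_pos: [0.4837, 0.1872, 0.3903]
eef_rot: [0.462, 0.535, -0.462, 0.535]
contact_force: [-3.6, -0.5, 3.2]
opening: 0.36
```

Request:
carry_out:
  targets: "0.2 0.6 0 0 0;0.2 0 0 0 0"

```text
clock: 14.73
tool_pos: [0.4836, 0.1872, 0.3901]
eef_rot: [0.462, 0.535, -0.462, 0.535]
contact_force: [-6.3, -0.5, 5.9]
opening: 0.359
```

Request:
carry_out:
  targets: "0.2 0.6 0 0 0;0.2 0 0 0 0"

```text
clock: 14.9
tool_pos: [0.4836, 0.1871, 0.39]
eef_rot: [0.463, 0.535, -0.462, 0.535]
contact_force: [-6.9, -1.7, 10.7]
opening: 0.363
```

The descent has stopped dead at TCP z 0.390 while the force climbed 3.2 → 5.9 → 10.7 N. That is the hard stop, at origin z ≈ 204 mm, consistent with the lip. I'll relieve the push before opening.

Request:
carry_out:
  targets: "0.2 -0.6 0 0 0;0.2 -0.4 0 0 0;0.2 0 0 0 0"

```text
clock: 15.15
tool_pos: [0.4836, 0.1872, 0.3901]
eef_rot: [0.462, 0.535, -0.462, 0.535]
contact_force: [-4.7, -0.9, 4.9]
opening: 0.358
```

```bash
python3 st.py; python3 - <<'E'
from h import *
a,d=eyes.snapshot("scene"); np.save("s10_d.npy",d); cv2.imwrite("pics/s10.png",crop(a,280,60,370,150,6.6))
E
```

```text
t 15.15 pos [0.4836 0.1872 0.3901] F [-4.7407 -0.8799  4.9005] M [-0.2899  1.2471  0.0424] open 0.3579 yaw_y 8.37 xaxis [-0.      0.0001 -1.    ] grasp [0.4836 0.1872 0.2431]
```

View pics/s10.png

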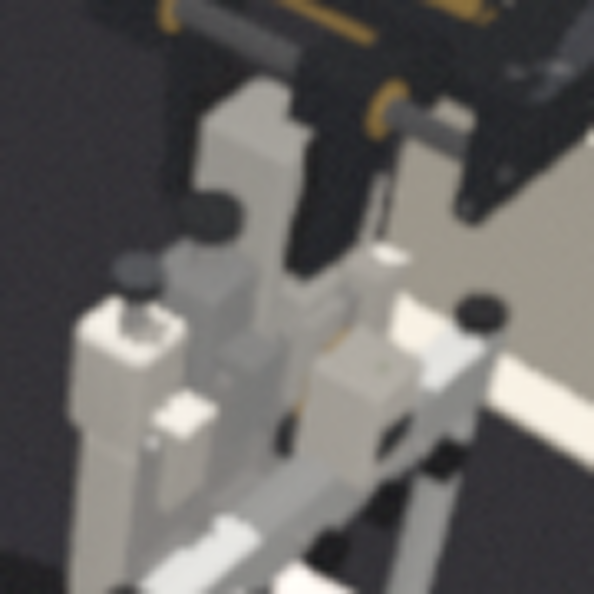

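The hook sits right down over the lip, with its roof level near crop (310,310), and the neighbours have not moved. Opening the jaws slightly.

Request:
carry_out:
  targets: "0.2 -0.4 0 0 0;0.4 0 0 0 0;0.46 0 0 0 0;0.52 0 0 0 0;0.54 0 0 0 0;0.54 0 0 0 0"

```text
clock: 15.7
tool_pos: [0.4842, 0.1873, 0.3906]
eef_rot: [0.463, 0.535, -0.462, 0.535]
contact_force: [-0.8, -0.4, 1.2]
opening: 0.54
```

```bash
python3 st.py
```

```text
t 15.7 pos [0.4842 0.1873 0.3906] F [-0.7872 -0.3769  1.2084] M [-0.0357  0.0755 -0.012 ] open 0.5395 yaw_y 8.36 xaxis [ 0.0015  0.0005 -1.    ] grasp [0.4844 0.1874 0.2436]
```

Request:
carry_out:
  targets: "0.54 -4 0 0 0;0.54 -8 0 0 0;0.54 -15 0 0 0;0.54 -20 0 0 0;0.54 -25 0 0 0;0.54 -25 0 0 0;0.54 -15 0 0 0;0.54 0 -30 0 0;0.54 0 -30 30 0;0.54 0 0 40 0;0.54 0 0 40 0;0.54 0 0 40 0;0.54 0 0 40 0;0.54 0 0 30 0;0.54 0 0 0 0;0.54 0 0 0 0"

```text
clock: 17.03
tool_pos: [0.4567, -0.0404, 0.5031]
eef_rot: [0.464, 0.534, -0.463, 0.534]
contact_force: [0.6, 0.8, -0.5]
opening: 0.543
```

```bash
python3 st.py; python3 - <<'E'
from h import *
a,d=eyes.snapshot("scene"); np.save("s11_d.npy",d); b,db=eyes.snapshot("top"); np.save("t11_d.npy",db)
cv2.imwrite("pics/s11.png",crop(a,250,50,370,200,4)); cv2.imwrite("pics/t11.png",crop(b,110,140,240,250,6))
yaw=np.deg2rad(8.35); c,s_=np.cos(yaw),np.sin(yaw)
ex=np.array([c,s_]);ey=np.array([-s_,c]); ch=np.array([.5065,.1906])
for n,d0,d1 in(("scene","scene0_d","s11_d"),("top","top0_d","t11_d")):
  for k in(d0,d1):
    W=cloud(n,np.load(k+".npy")); q=W[...,:2]-ch; X=q@ex*1e3;Y=q@ey*1e3;Z=W[...,2]*1e3
    print(n,k)
    for nm,y in(("L",32.5),("R1",-33),("R2",-66)):
        m=(abs(Y-y)<14)&(X>-40)&(X<0)&(Z>243)&(Z<260); print("  nbr",nm,m.sum(),"button XYZ",*(np.median(v[m]).round(1) for v in(X,Y,Z)) if m.sum() else '')
    m=(abs(Y)<18)&(X>-45)&(X<5)&(Z>258)&(Z<285)
    if m.sum()>5:
        rr=cv2.minAreaRect(np.stack([X[m],Y[m]],-1).astype(np.float32)); print("  head top",m.sum(),rr,"Z",np.percentile(Z[m],[10,50,90]).round(1))
    for z0,z1 in((240,265),(200,230),(150,190),(100,150)):
        m=(abs(Y)<20)&(X>-32)&(X<-8)&(Z>z0)&(Z<z1)
        if m.sum()>5: print("  body z",(z0,z1),m.sum(),"Y",np.percentile(Y[m],[10,50]).round(1),"X",np.percentile(X[m],[2,98]).round(1))
E
```

```text
t 17.03 pos [ 0.4567 -0.0404  0.5031] F [ 0.5658  0.7666 -0.4823] M [-0.014   0.0324 -0.0735] open 0.5433 yaw_y 8.1 xaxis [ 0.0013 -0.0002 -1.    ] grasp [ 0.4569 -0.0404  0.3561]
scene scene0_d
  nbr L 56 button XYZ -16.3 31.1 247.9
  nbr R1 80 button XYZ -17.0 -35.7 253.5
  nbr R2 51 button XYZ -17.2 -68.1 250.5
  body z (200, 230) 11 Y [19.5 19.8] X [-25.4  -9.8]
scene s11_d
  nbr L 28 button XYZ -13.2 34.4 247.6
  nbr R1 80 button XYZ -16.7 -35.3 253.5
  nbr R2 51 button XYZ -17.7 -66.8 250.3
  head top 219 ((-21.811967849731445, -1.5501832962036133), (32.435665130615234, 29.636852264404297), 2.3908848762512207) Z [260.3 265.8 267.3]
  body z (240, 265) 103 Y [-15.4 -14.3] X [-31.5  -8.2]
  body z (200, 230) 16 Y [-15. -14.] X [-20.1  -8.5]
top top0_d
  nbr L 72 button XYZ -18.0 32.5 247.9
  nbr R1 87 button XYZ -17.7 -33.0 254.0
  nbr R2 56 button XYZ -17.9 -66.1 250.6
top t11_d
  nbr L 71 button XYZ -18.5 32.4 248.1
  nbr R1 87 button XYZ -17.7 -32.9 253.7
  nbr R2 57 button XYZ -17.8 -66.3 250.2
  head top 259 ((-21.91929817199707, 0.2366342544555664), (32.67314529418945, 29.22362518310547), 1.1420069932937622) Z [263.6 265.8 267.3]
  body z (240, 265) 84 Y [-14.4 -13.5] X [-31.7  -8.2]
  body z (200, 230) 25 Y [-14.6 -14.3] X [-31.2  -9.6]
```

View pics/s11.png

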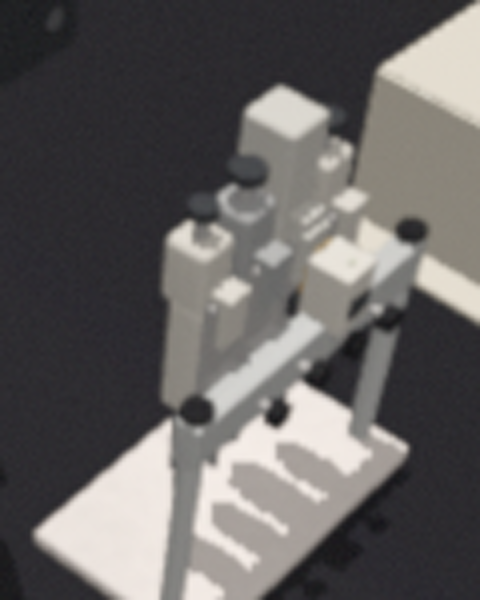

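View pics/t11.png

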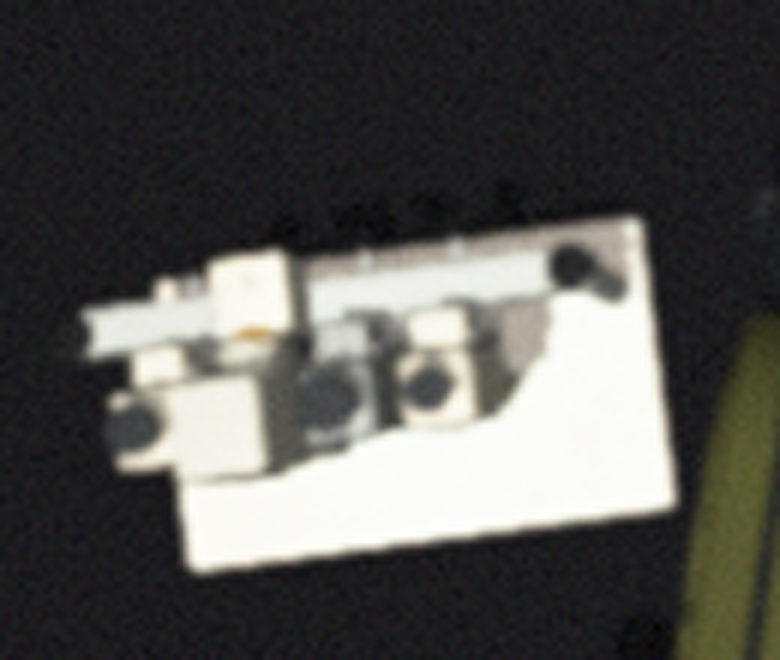

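The pipette now hangs in the charging place, with its head top at crop (285,110) in scene and (220,425) in top. Its head height of 265.8 mm puts the origin at about 204 mm, the same as where the hard stop was felt, so it did not spring back. In the top view the neighbours' buttons are within 0.5 mm of where they started. Handing in.

```bash
python3 -c "
from plant import r
print(r.finish_job())"
```

```text
the job is handed in; nothing more can be done
None
```

The pipette now hangs on the charging hanger, released and with the arm well clear. I handed the job in after about 17 of the 51 s.

- **Moving it:** I gripped the head at 32 mm, lifted it 45 mm off the holder and drew it away forwards. I then brought it in from the front between the neighbours.
- **Seating it:** I pressed it down in small steps against about 2–5 N of blade drag. The descent stopped dead while the force climbed from 3 to 6 to 10.7 N. Adding the roughly 1.8 N weight reading, the push was about 12.5 N, under the 15 N limit. I relieved it before opening the jaws.
- **Height check:** The head top measured 265.8 mm in both cameras, putting the hook roof at about 204 mm. That matches the height where the stop was felt, so it did not spring back.
- **Neighbour check:** In the top view all three neighbours are within 0.5 mm of where they started. The scene camera showed an apparent 3 mm shift on the left one. I put that down to the pipette now partly hiding it, since the top view shows it unmoved.
- **Not settled:** I had no direct reading of the charging pin. I also had to move the tongue about 3 mm further towards the lip than the cameras suggested, with a steady 3–4 N sideways blade push. I never felt the lip as a separate sideways contact.

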